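# Swap the poking rod for the scrubber at the cone filter

### The arm

A 7-joint arm with a two-finger parallel gripper is mounted at the origin on the work surface. World frame = base frame: x ahead of the robot, y to its left, z up, the work surface at z = 0. Lengths are in m, angles in rad, forces in N, time in s.
With the tool pointing down it reaches from about 0.35 to 0.9 m from the base axis. Payload 8.1 kg.
Tool frame: the origin (TCP) lies on the centre line of the jaws, within the pads' length; the fingertips stand 17 mm ahead of it and the grasp point (between the pads) lies 2 mm behind it; z points along the fingers, y is the direction in which the jaws open and shut (so a half turn about z gives the same grasp; the last joint's range is limited). The gripper opens to 92 mm and grips with 3 to 60 N. Pads are 19 mm wide; open, the fingers measure 130 mm over their backs; the gripper's body (75 mm by 190 mm) begins 47 mm behind the grasp point.
Start: joints at [1.017, 0.434, 0.025, 1.573, -0.012, 1.134, -0.075], TCP at [0.272, -0.563, 0.244] pointing down, gripper open.
Joint ranges: [-2.62, 2.62], [-0.44, 2.09], [-1.27, 1.32], [0.08, 2.57], [-1.32, 4.46], [0.12, 2], [-2.74, 2.74]. Speed limits (rad/s): [2.22, 2.22, 3.01, 3.01, 3.14, 3.14, 3.14].

### API

Orientations are given as a rotation vector (axis times angle).
In Python, from cell import arm, imaging, job gives the robot as it stands.
- The arm moves only by the tool jog_arm, never from a script. Its argument "moves" is a list of rows, each an object with "fingers": the closure, from -1 (fully open) to 1 (shut); "xyz": the shift along the tool's x, y, z in cm, a list of three; "angular": the turn, a rotation vector about the tool's x, y, z in rad, a list of three. In form: [{"fingers": fingers, "xyz": [dx, dy, dz], "angular": [ax, ay, az]}, ...]. A call has 1 to 12 rows; each row is the pose to reach, as a shift and turn from the pose commanded when the call began, along the tool's axes at that moment; what a row does not reach only later rows make up. A row lasts 1/8 s, in which the tool goes at most 62.5 mm and 10.7 degrees, less where a joint would pass 70% of its speed; a pose out of reach is approached as far as the arm can. A call with a gripper value outside its range is refused whole. The fingers move at their own pace and stop on an object; "grip_force" is the grip in N (left out, the last holds). Time passes only in rows, so rows that repeat a pose let the fingers close. It gives the time, the measured TCP pose, the force and the opening at its end, in the units of the state.
- arm.observe(): the state, without advancing time (a new reading comes with each control period).
- imaging.get_image(name): name is "side" or "top" or "wrist"; returns the picture (400x640x3 uint8, red, green, blue); there is no depth.
- imaging.camera_params(name): a dict with "fx", "fy", "cx", "cy" (pixels), "dist" ([k1, k2, p1, p2, k3] as OpenCV has them; the pictures are not rectified), "rvec" (rotation vector, rad) and "tvec" (3), from world to camera coordinates, as OpenCV has them; the wrist camera has in their place "hand_eye" (4x4, takes a point from camera to tool coordinates, whose origin is the TCP and whose axes are the flange's). Camera axes: x right, y down, z forward; pixel columns grow to the right and rows downward; lengths in m; the calibration is good to about 2 mm. A picture is of the moment at which its call begins: read the wrist's pose just before it. camera_params takes no time and is no camera call.
- job.sign_off(): hands the job in, once; it reports no verdict.
The state is a dict: "clock": time; "joints": joint angles; "dq": joint speeds; "joint_efforts": joint torques, N m; "position": TCP position; "ee_rot": TCP orientation; "force": force on the tool from outside, world axes, zero at the start; "ft_torque": the same for the moment, N m; "width": opening from 0.0 (shut) to 1.0 (fully open).
Only numpy, scipy, OpenCV 4.12 (cv2) and the standard library are available. Lean on these libraries where they do the work, as an engineer would, in place of code of your own. Each camera call takes 0.05 s, during which the arm holds its last target. There are 200 camera calls.

### The job

We are cleaning the cone filter that stands in the ramekin, and are done poking it: take the metal rod out of it and stand the rod in the empty tumbler. Then draw the flat-headed beech scrubber out of its tumbler, turn it level with the bristles facing down, and finish while holding it still over the filter's open mouth, raised well clear of it, ready to scrub. Leave the filter standing in its ramekin, and do not disturb the bottle brush or the spare filter.

Things in the scene. Friction and masses are not known exactly. Their poses are not given: they have to be found in the camera images.
- rod_center (a point): plain round steel rod, 170 mm long, 12 mm in diameter, 0.12 kg, both ends alike. Point: its centre, on the axis, 85 mm from either end; its z axis runs along the rod (towards the upper end at the start). It leans about 30 degrees from upright, in any direction, inside the cone filter in the ramekin: one end on the filter's floor, its side on the filter's rim, the upper end standing free
- cup_empty_mouth (a point): the empty tumbler: round steel tumbler, 47 mm outside, 40 mm bore, 95 mm tall, floor 5 mm thick, held fast to the bench by a magnet foot. Point: centre of its mouth, 95 mm above the bench; z up. Three such tumblers stand in a row in any order: this one, the scrubber's and the bottle brush's
- scrubber_center (a point): small beech toothbrush-style scrubber, 171 mm long, 35 g, foot down and head up in its tumbler, leaning about 15 degrees towards its bristle side. Point: on its centre line 85 mm from the foot; z axis along the handle to the head, x the way the bristles point. Handle 14 mm wide (y), 10 mm thick (x) up to 112 mm from the foot; neck 11 mm wide to 125 mm; head 22 mm wide to 171 mm
- scrubber_head (a point): the centre of the scrubber's wooden head, 148 mm from its foot on the centre line; same axes. The head is 46 mm long, 22 mm wide, 10 mm thick; the bristle tuft, 40 by 16 mm, stands out to 19 mm from the centre line along x
- cup_brush_mouth (a point): the scrubber's tumbler, same size as the empty one, fixed to the bench. Point: centre of its mouth, 95 mm above the bench
- cone_mouth (a point): cone filter of steel mesh (the one being cleaned), standing narrow end down in the ramekin, loose, 0.12 kg: mouth 90 mm across outside and 85 inside, foot 34 mm across, 80 mm tall, wall 2.5 mm, floor 3 mm thick. Point: centre of its open mouth, about 86 mm above the bench; z up out of the mouth
- ramekin: white ceramic ramekin, 76 mm across, 45 mm tall, floor 6 mm thick, loose, 0.24 kg. Origin: centre of its underside
- bottle_brush_center (a point): bystander: bottle brush with a round beech handle and a round 32 mm bristle head, 190 mm long, leaning in the third tumbler. Point: on its axis 90 mm from the foot
- cup_bottle_mouth (a point): the bottle brush's tumbler, same size as the others, fixed. Point: centre of its mouth, 95 mm above the bench
- cone_spare_center (a point): bystander: the second cone filter, same size, standing mouth down on the bench. Point: its centre, 40 mm above the bench
Not all that is in view belongs to the job. What is shaped like the part that bears scrubber_center but green or red is not meant.

How it is judged:
On the way, in this order (a step that is already met when the one before it is completed fails the run):
1. the rod stands in the empty tumbler, let go (horizontal distance between rod_center and cup_empty_mouth below 0.02 m and height (world z) of rod_center below 0.1 m and angle between the z axis of rod_center and the z axis of cup_empty_mouth, either way round below 0.4 rad and contact force between the fingers and rod below 0.1 N), for 0.3 s.
2. the scrubber is drawn out of its tumbler and held clear of it (distance between scrubber_center and cup_brush_mouth above 0.11 m and height (world z) of scrubber_center above 0.11 m and contact force between the fingers and scrubber above 0.5 N), for 0.1 s.
At the end, for the whole second after the job is handed in: The gripper holds the scrubber still, clear of the filter, bristles within 25 degrees of straight down, head within 40 mm sideways of the mouth's centre and over 120 mm up. The rod stands let go in the empty tumbler. The filter stands in its ramekin, moved under 50 mm (contact force between the fingers and scrubber above 0.5 N and angle between scrubber_head's own x axis and vertical above 2.7 rad and horizontal distance between scrubber_head and cone_mouth below 0.04 m and height (world z) of scrubber_head above 0.12 m and height (world z) of scrubber_center above 0.11 m and contact force between scrubber and cone below 0.05 N and linear speed of scrubber below 0.03 m/s and horizontal distance between rod_center and cup_empty_mouth below 0.02 m and height (world z) of each of rod_center, cone_mouth below 0.1 m and angle between the z axis of rod_center and the z axis of cup_empty_mouth, either way round below 0.4 rad and angle between cone_mouth's own z axis and vertical below 0.25 rad and horizontal distance between cone_mouth and ramekin below 0.025 m and distance of ramekin from where it was at the start of the episode below 0.05 m); the arm keeps its last pose, push and grip.
It fails at once if the cone filter being cleaned is knocked over or pulled out of its ramekin (angle between cone_mouth's own z axis and vertical above 0.6 rad or height (world z) of cone_mouth above 0.12 m).
It fails at once if the ramekin is dragged more than 50 mm (distance of ramekin from where it was at the start of the episode above 0.05 m).
It fails at once if the bottle brush or the spare filter is moved more than 40 mm (distance of any of bottle_brush_center, cone_spare_center from where it was at the start of the episode above 0.04 m).
It also fails if it takes over 53 s, if anything falls off the work surface, if the arm or the gripper's body presses on something with over 40 N, if the wrist force passes 120 N, or if a joint passes its speed limit or range.

## Working session

There is one attempt and no reset: what is moved stays moved. The work goes in short steps, Python scripts to look and compute and a tool call to move; the robot and the scene stay as the last step left them, time stands still between calls to the robot, and variables do not carry over. Pictures are saved under pics/ and viewed, about 8 in all and at most 12, crops included, and the job is handed in when it is done.

Besides the shell and the picture viewer there is one more tool, called after "Emit:" as name([rows], argument=value, ...), one row to a line, values as JSON. jog_arm: Moves the arm, as the interface text tells. Its arguments: {"type":"object","properties":{"moves":{"type":"array"},"grip_force":{"type":"number"}},"required":["moves"]}

```bash
mkdir -p pics
python3 - <<'E'
from cell import arm, imaging, job
import cv2,json
s=arm.observe();print({k:s[k] for k in("clock","position","ee_rot","width")})
for n in("side","top"):
    cv2.imwrite(f"pics/{n}0.png",imaging.get_image(n)[:,:,::-1]);print(n,imaging.camera_params(n))
print(imaging.camera_params("wrist"))
E
```

```text
{'clock': 0.0, 'position': array([ 0.27205111, -0.56213012,  0.24290629]), 'ee_rot': array([-3.06063724e+00, -7.01656139e-01,  7.31950820e-04]), 'width': 1.0058243517375314}
side {'fx': 458.1989542806884, 'fy': 458.1989542806884, 'cx': 320.1392472927447, 'cy': 197.56544888399918, 'dist': array([-0.11648098,  0.        ,  0.        ,  0.        ,  0.        ]), 'rvec': array([ 0.8885835 , -2.55941384,  0.99881026]), 'tvec': array([0.34887933, 0.25986297, 1.05563252])}
top {'fx': 446.55214139128697, 'fy': 446.55214139128697, 'cx': 322.9640920872102, 'cy': 192.9863727176687, 'dist': array([-0.12389241,  0.        ,  0.        ,  0.        ,  0.        ]), 'rvec': array([ 2.09085076, -2.1464389 ,  0.2093489 ]), 'tvec': array([0.02495923, 0.42581069, 0.9910659 ])}
{'fx': 356.4486744031277, 'fy': 356.4486744031277, 'cx': 321.5905267051511, 'cy': 197.781729224998, 'dist': array([-0.00959108,  0.        ,  0.        ,  0.        ,  0.        ]), 'hand_eye': array([[ 4.80820047e-04, -9.64154383e-01, -2.65341469e-01,
         7.18905059e-02],
       [ 9.99999047e-01,  1.20105003e-04,  1.37566067e-03,
         9.28893117e-04],
       [-1.29448043e-03, -2.65341878e-01,  9.64153521e-01,
        -1.41785490e-01],
       [ 0.00000000e+00,  0.00000000e+00,  0.00000000e+00,
         1.00000000e+00]])}
```

View pics/side0.png

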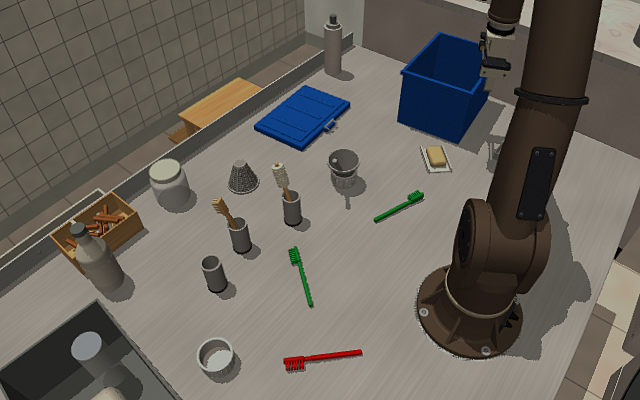

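View pics/top0.png

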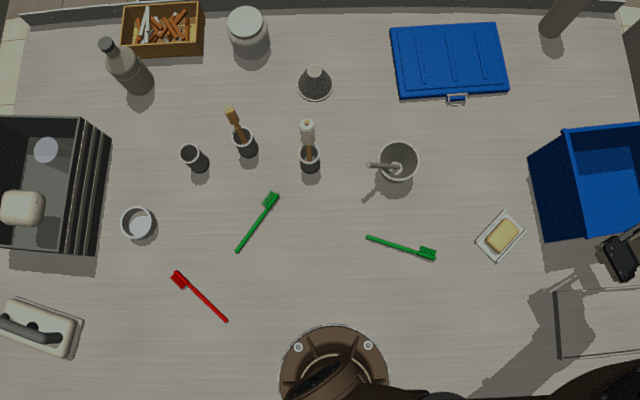

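Candidates:
- **Scrubber:** beech, in the tumbler at top (240,135) / side (230,220). The green ones at top (258,222) and (400,247) and the red one at (200,296) are excluded by colour. The bottle brush at top (308,140) has a round white head.
- **Rod:** in the cone at top (385,166).
- **Empty tumbler:** top (194,157). The small pot at top (138,223) is not it.
- **Spare cone:** top (315,83).

Next I'll check these in close crops.

Run:
```python
import cv2
a=cv2.imread("pics/side0.png")[140:300,195:370];cv2.imwrite("pics/side1.png",cv2.resize(a,None,fx=3.75,fy=3.75,interpolation=cv2.INTER_CUBIC))
a=cv2.imread("pics/top0.png")[95:215,170:430];cv2.imwrite("pics/top1.png",cv2.resize(a,None,fx=3,fy=3,interpolation=cv2.INTER_CUBIC))
```

```text
(no output)
```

View pics/side1.png

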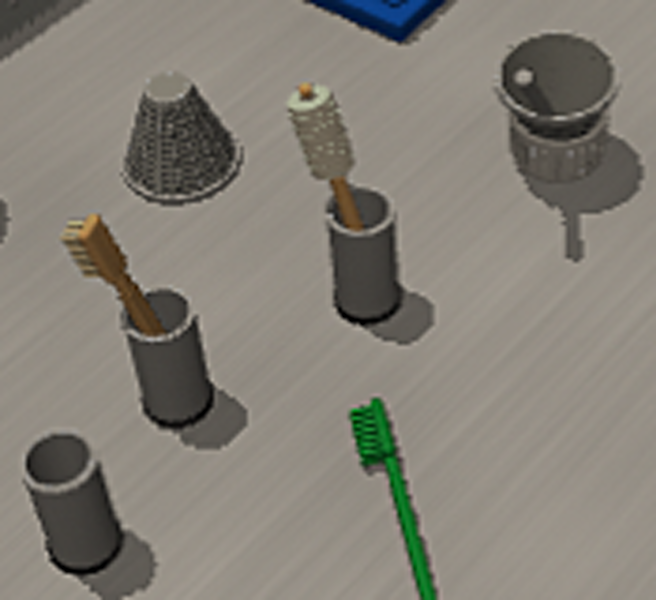

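View pics/top1.png

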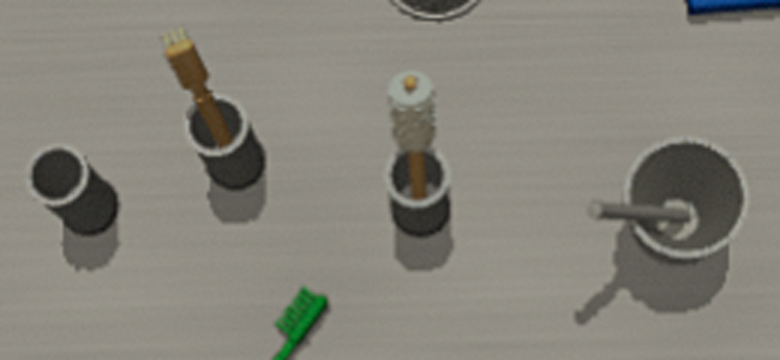

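The crops confirm the choices: a beech flat-head scrubber in the middle tumbler, the empty tumbler at left, and the rod tip at top1 (595,209) and side1 (524,77). Next I'll triangulate.

```bash
cat > h.py <<'E'
import numpy as np,cv2
from scipy.spatial.transform import Rotation as R
from cell import arm, imaging, job
def ray(n,uv,st=None):
    p=imaging.camera_params(n);K=np.array([[p["fx"],0,p["cx"]],[0,p["fy"],p["cy"]],[0,0,1]])
    q=cv2.undistortPoints(np.array([[uv]],float),K,p["dist"])[0,0];d=np.array([*q,1])
    if n=="wrist":
        H=p["hand_eye"];Rt=R.from_rotvec(st["ee_rot"]).as_matrix()
        o=Rt@H[:3,3]+st["position"];d=Rt@H[:3,:3]@d
    else:
        Rm=R.from_rotvec(p["rvec"]).as_matrix();o=-Rm.T@p["tvec"];d=Rm.T@d
    return o,d/np.linalg.norm(d)
def tri(rs):
    A=sum(np.eye(3)-np.outer(d,d) for o,d in rs);b=sum((np.eye(3)-np.outer(d,d))@o for o,d in rs)
    x=np.linalg.solve(A,b);return x,[np.linalg.norm(np.cross(x-o,d)) for o,d in rs]
def atz(r,z): o,d=r;return o+d*(z-o[2])/d[2]
E
python3 - <<'E'
from h import *
np.set_printoptions(precision=4,suppress=True)
t=lambda u,v:ray("top",(169.5+(u+.5)/3,94.5+(v+.5)/3)); s=lambda u,v:ray("side",(194.5+(u+.5)/3.75,139.5+(v+.5)/3.75))
for n,a,b,z in [("empty",(58,174),(60,461),.095),("scup",(218,124),(161,312),.095),("bcup",(418,177),(363,213),.095),("cone",(686,198),(556,78),.086)]:
    print(n,*tri([t(*a),s(*b)]),atz(t(*a),z),atz(s(*b),z))
print("rodtip",*tri([t(597,209),s(524,77)]))
print("rod low floor",atz(t(683,214),.012))
print("scrubend",*tri([t(178,42),s(93,220)]))
print("scrubneck",*tri([t(202,93),s(126,272)]))
E
```

```text
empty [0.5178 0.316  0.0879] [np.float64(0.0011327788659633439), np.float64(0.0011327788659632623)] [0.5167 0.3144 0.095 ] [0.5118 0.3181 0.095 ]
scup [0.5529 0.1934 0.0896] [np.float64(0.0011134737950043892), np.float64(0.001113473795004472)] [0.5521 0.193  0.095 ] [0.5478 0.1958 0.095 ]
bcup [0.5074 0.0426 0.0873] [np.float64(0.0009684524000004569), np.float64(0.0009684524000004569)] [0.5061 0.0428 0.095 ] [0.5014 0.0474 0.095 ]
cone [ 0.4898 -0.1594  0.077 ] [np.float64(7.234960594822136e-05), np.float64(7.234960594848438e-05)] [ 0.4873 -0.1578  0.086 ] [ 0.4842 -0.1513  0.086 ]
rodtip [ 0.4638 -0.0837  0.1474] [np.float64(0.00044425355033175866), np.float64(0.0004442535503315799)]
rod low floor [ 0.494  -0.1679  0.012 ]
scrubend [0.5858 0.2073 0.1699] [np.float64(0.0029365737125328843), np.float64(0.00293657371253283)]
scrubneck [0.5676 0.2005 0.1244] [np.float64(0.0012130910905108839), np.float64(0.0012130910905107034)]
```

```bash
cat >> h.py <<'E'
np.set_printoptions(precision=4,suppress=True)
def frame(y,z):
    z=np.array(z,float);z/=np.linalg.norm(z);y=np.array(y,float);y-=z*(y@z);y/=np.linalg.norm(y)
    return np.column_stack([np.cross(y,z),y,z])
def rel(p0,R0,p1,R1):
    print("xyz cm",(R0.T@(np.array(p1)-p0)*100).round(2),"ang",R.from_matrix(R0.T@R1).as_rotvec().round(3))
def now():
    s=arm.observe();print("t",round(s["clock"],2),"p",s["position"],"z",R.from_rotvec(s["ee_rot"]).as_matrix()[:,2],"y",R.from_rotvec(s["ee_rot"]).as_matrix()[:,1],"w",s["width"],"F",s["force"],"q",s["joints"])
    return np.array(s["position"]),R.from_rotvec(s["ee_rot"]).as_matrix(),s
E
python3 - <<'E'
from h import *
p,Rm,s=now()
L=np.array([.494,-.166,.012]);U=np.array([.462,-.083,.156]);u=(U-L)/np.linalg.norm(U-L)
print(np.linalg.norm(U-L),u)
T=frame([u[1],-u[0],0],-u); G=U-.03*u
rel(p,Rm,G+.11*u,T); print(G)
E
```

```text
t 0.1 p [ 0.2721 -0.5622  0.243 ] z [-0.0007  0.0012 -1.    ] y [ 0.4356 -0.9001 -0.0014] w 1.0030589491316761 F [-0.5947  0.4259  0.1414] q [ 1.0174  0.4351  0.025   1.574  -0.0116  1.134  -0.0751]
0.16926015479137432 [-0.1891  0.4904  0.8508]
xyz cm [ 38.32 -39.05   1.95] ang [-0.412 -0.447 -1.447]
[ 0.4677 -0.0977  0.1305]
```

Emit:
jog_arm([
  {"fingers": -1, "xyz": [3.8, -3.9, -0.5], "angular": [-0.04, -0.045, -0.145]},
  {"fingers": -1, "xyz": [7.6, -7.8, -1], "angular": [-0.08, -0.09, -0.29]},
  {"fingers": -1, "xyz": [11.5, -11.7, -1], "angular": [-0.12, -0.134, -0.434]},
  {"fingers": -1, "xyz": [15.3, -15.6, -1], "angular": [-0.165, -0.18, -0.58]},
  {"fingers": -1, "xyz": [19.2, -19.5, -1], "angular": [-0.206, -0.224, -0.724]},
  {"fingers": -1, "xyz": [23, -23.4, -1], "angular": [-0.247, -0.268, -0.868]},
  {"fingers": -1, "xyz": [26.8, -27.3, -1], "angular": [-0.288, -0.313, -1.013]},
  {"fingers": -1, "xyz": [30.7, -31.2, 0], "angular": [-0.33, -0.358, -1.158]},
  {"fingers": -1, "xyz": [34.5, -35.1, 1], "angular": [-0.37, -0.402, -1.302]},
  {"fingers": -1, "xyz": [38.3, -39, 1.9], "angular": [-0.412, -0.447, -1.447]},
  {"fingers": -1, "xyz": [38.3, -39, 1.9], "angular": [-0.412, -0.447, -1.447]},
  {"fingers": -1, "xyz": [38.3, -39, 1.9], "angular": [-0.412, -0.447, -1.447]},
])

```text
clock: 1.6
position: [0.4468, -0.045, 0.2244]
ee_rot: [1.501, 2.187, -0.428]
force: [-0.2, -0.1, 0.2]
width: 1.0
```

Run:
```python
from h import *
p,Rm,s=now()
im=imaging.get_image("wrist")
cv2.imwrite("pics/w1.png",im[:,:,::-1])
L=np.array([.494,-.166,.012]);U=np.array([.462,-.083,.156]);u=(U-L)/np.linalg.norm(U-L)
pr=imaging.camera_params("wrist");H=pr["hand_eye"]
for X in (L,U,(L+U)/2):
    c=H[:3,:3].T@(Rm.T@(X-p)-H[:3,3]);print(c[:2]/c[2]*pr["fx"]+[pr["cx"],pr["cy"]])
rel(p,Rm,U-.03*u,frame([u[1],-u[0],0],-u))
```

```text
t 1.6 p [ 0.4468 -0.045   0.2244] z [ 0.1886 -0.4914 -0.8502] y [ 0.9331  0.3595 -0.0008] w 0.9995036086642334 F [-0.2043 -0.1178  0.2335] q [ 0.0476  0.216  -0.5788  2.1408  0.7764  1.0748 -0.6305]
[321.5267 163.7279]
[321.1992 209.329 ]
[321.4056 180.583 ]
xyz cm [ 0.13  0.06 10.97] ang [-0.001  0.001  0.   ]
```

View pics/w1.png

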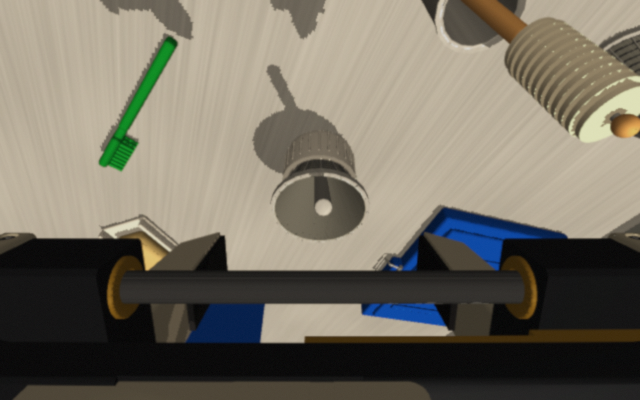

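Wrist view: rod tip at (323,208), against a prediction of (321,209), so the aim is good. The bottle brush head at (560,90) is near the hand's path, so I'll check the clearance.

Run:
```python
from h import *
p,Rm,s=now()
t=lambda u,v:ray("top",(169.5+(u+.5)/3,94.5+(v+.5)/3)); sd=lambda u,v:ray("side",(194.5+(u+.5)/3.75,139.5+(v+.5)/3.75))
for a,b,w in [((410,82),(306,92),(627,126))]:
    X,e=tri([t(*a),sd(*b),ray("wrist",w,s)]);print(X,e)
    print("in tool at grasp",(Rm.T@(X-p)-[0,0,.11]))
```

```text
t 1.65 p [ 0.4467 -0.0458  0.2246] z [ 0.1882 -0.4919 -0.8501] y [ 0.9337  0.358  -0.0004] w 0.9992829314737877 F [ 0.4858 -0.306   0.167 ] q [ 0.0486  0.2154 -0.5782  2.1409  0.7764  1.0747 -0.6305]
[0.5479 0.0445 0.1838] [np.float64(0.0003294950304387868), np.float64(0.003154095938018461), np.float64(0.0029937818764432023)]
in tool at grasp [ 0.0624  0.1268 -0.1007]
```

Emit:
jog_arm([
  {"fingers": -1, "xyz": [0.1, 0, 2.5], "angular": [0, 0, 0]},
  {"fingers": -1, "xyz": [0.1, 0, 5], "angular": [0, 0, 0]},
  {"fingers": -1, "xyz": [0.1, 0, 7.5], "angular": [0, 0, 0]},
  {"fingers": -1, "xyz": [0.1, 0, 9.5], "angular": [0, 0, 0]},
  {"fingers": -1, "xyz": [0.1, 0, 11], "angular": [0, 0, 0]},
  {"fingers": -1, "xyz": [0.1, 0, 11], "angular": [0, 0, 0]},
  {"fingers": 1, "xyz": [0.1, 0, 11], "angular": [0, 0, 0]},
  {"fingers": 1, "xyz": [0.1, 0, 11], "angular": [0, 0, 0]},
  {"fingers": 1, "xyz": [0.1, 0, 11], "angular": [0, 0, 0]},
  {"fingers": 1, "xyz": [0.1, 0, 11], "angular": [0, 0, 0]},
  {"fingers": 1, "xyz": [0.1, 0, 11], "angular": [0, 0, 0]},
  {"fingers": 1, "xyz": [0.1, 0, 11], "angular": [0, 0, 0]},
], grip_force=25)

```text
clock: 3.15
position: [0.4677, -0.0979, 0.1307]
ee_rot: [1.5, 2.187, -0.427]
force: [-0.5, 0.2, -1.0]
width: 0.396
```

Run:
```python
from h import *
p,Rm,s=now()
```

```text
t 3.15 p [ 0.4677 -0.0979  0.1307] z [ 0.1898 -0.4911 -0.8502] y [0.9329 0.3602 0.0002] w 0.395716553999263 F [-0.503   0.2219 -0.9699] q [ 0.077   0.3823 -0.4861  2.2343  1.026   0.8938 -0.8157]
```

Emit:
jog_arm([
  {"fingers": 1, "xyz": [0, 0, 0], "angular": [0, 0, 0]},
  {"fingers": 1, "xyz": [0, 0, 0], "angular": [0, 0, 0]},
  {"fingers": 1, "xyz": [0, 0, 0], "angular": [0, 0, 0]},
  {"fingers": 1, "xyz": [0, 0, 0], "angular": [0, 0, 0]},
  {"fingers": 1, "xyz": [0, 0, 0], "angular": [0, 0, 0]},
])

```text
clock: 3.78
position: [0.4676, -0.098, 0.1307]
ee_rot: [1.5, 2.187, -0.427]
force: [-0.5, -0.6, -0.2]
width: 0.126
```

Emit:
jog_arm([
  {"fingers": 1, "xyz": [0, 0, -1.5], "angular": [0, 0, 0]},
  {"fingers": 1, "xyz": [0, 0, -3], "angular": [0, 0, 0]},
  {"fingers": 1, "xyz": [0, 0, -5], "angular": [0, 0, 0]},
  {"fingers": 1, "xyz": [0, 0, -7], "angular": [0, 0, 0]},
  {"fingers": 1, "xyz": [0, 0, -9.5], "angular": [0, 0, 0]},
  {"fingers": 1, "xyz": [0, 0, -12], "angular": [0, 0, 0]},
  {"fingers": 1, "xyz": [0, 0, -12], "angular": [0, 0, 0]},
])

```text
clock: 4.65
position: [0.4456, -0.0378, 0.2337]
ee_rot: [1.499, 2.186, -0.423]
force: [0.8, 0.7, -0.5]
width: 0.123
```

Run:
```python
from h import *
p,Rm,s=now()
T=frame([.95,.31,0],[0,0,-1])
rel(p,Rm,[.44,-.02,.38],T)
rel(p,Rm,[.44,.15,.38],T)
rel(p,Rm,[.514,.316,.31],T)
```

```text
t 4.65 p [ 0.4456 -0.0378  0.2337] z [ 0.1929 -0.4899 -0.8501] y [0.9324 0.3615 0.0033] w 0.12275883790155252 F [ 0.8377  0.6814 -0.4775] q [ 0.0407  0.2019 -0.5869  2.1289  0.7587  1.093  -0.6207]
xyz cm [ -6.12   0.17 -13.42] ang [0.018 0.554 0.052]
xyz cm [  7.37   6.31 -21.75] ang [0.018 0.554 0.052]
xyz cm [ 21.96  19.19 -22.5 ] ang [0.018 0.554 0.052]
```

Emit:
jog_arm([
  {"fingers": 1, "xyz": [-3, 0, -6.7], "angular": [0, 0.14, 0.01]},
  {"fingers": 1, "xyz": [-6, 0.2, -13.4], "angular": [0, 0.28, 0.02]},
  {"fingers": 1, "xyz": [-1.6, 2, -16.2], "angular": [0.01, 0.42, 0.04]},
  {"fingers": 1, "xyz": [3, 4, -19], "angular": [0.018, 0.554, 0.052]},
  {"fingers": 1, "xyz": [7.4, 6.3, -21.8], "angular": [0.018, 0.554, 0.052]},
  {"fingers": 1, "xyz": [11, 9.5, -22], "angular": [0.018, 0.554, 0.052]},
  {"fingers": 1, "xyz": [14.7, 12.7, -22.2], "angular": [0.018, 0.554, 0.052]},
  {"fingers": 1, "xyz": [18.3, 16, -22.4], "angular": [0.018, 0.554, 0.052]},
  {"fingers": 1, "xyz": [22, 19.2, -22.5], "angular": [0.018, 0.554, 0.052]},
  {"fingers": 1, "xyz": [22, 19.2, -22.5], "angular": [0.018, 0.554, 0.052]},
  {"fingers": 1, "xyz": [22, 19.2, -22.5], "angular": [0.018, 0.554, 0.052]},
])

```text
clock: 6.02
position: [0.5142, 0.3141, 0.3069]
ee_rot: [-1.847, -2.54, 0.008]
force: [-0.1, 0.1, -1.7]
width: 0.126
```

Run:
```python
from h import *
p,Rm,s=now()
rel(p,Rm,[.514,.316,.156],frame([.95,.31,0],[0,0,-1]))
a=imaging.get_image("side")[100:330,120:350,::-1];b=imaging.get_image("top")[60:290,100:330,::-1]
o=np.hstack([cv2.resize(x,(400,400),interpolation=cv2.INTER_CUBIC) for x in(a,b)]);cv2.imwrite("pics/hov.png",o)
```

```text
t 6.03 p [0.5142 0.3141 0.3069] z [-0.0039 -0.0031 -1.    ] y [ 0.9513  0.3083 -0.0047] w 0.12596875075904745 F [-0.0874  0.0627 -1.6965] q [-0.1836  0.4422 -0.6722  1.4895  0.2786  1.3123 -0.5681]
xyz cm [ 0.21  0.11 15.09] ang [-0.005  0.002 -0.002]
```

View pics/hov.png

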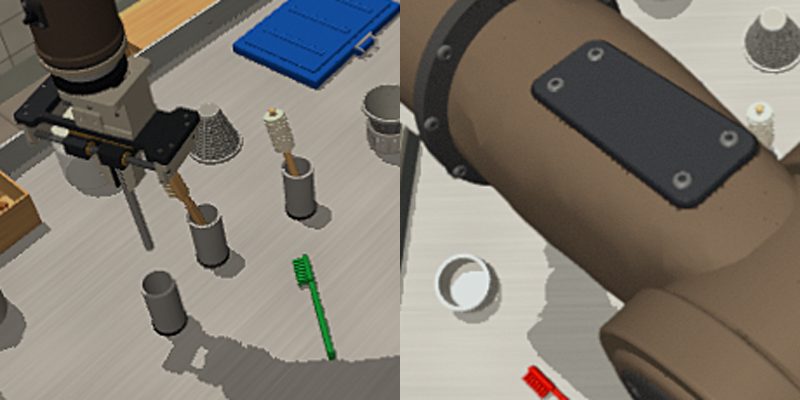

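The side view shows the rod held near-vertical, tip at side (206,242), with the empty tumbler's mouth below it at (211,263). I'll compare the two on the side rays.

Run:
```python
from h import *
p,Rm,s=now()
f=lambda u,v:ray("side",(119.5+u/1.739,99.5+v/1.739))
print(atz(f(150,248),.167),"mouth",atz(f(158,283),.095))
print("upper rod",atz(f(125,187),.27))
```

```text
t 6.12 p [0.5144 0.3137 0.3082] z [-0.002  -0.0023 -1.    ] y [ 0.9516  0.3073 -0.0026] w 0.12460770581920358 F [-0.7001 -0.1245 -1.8353] q [-0.1824  0.4401 -0.6725  1.4892  0.2782  1.3124 -0.5681]
[0.5122 0.3135 0.167 ] mouth [0.513  0.3179 0.095 ]
upper rod [0.5274 0.312  0.27  ]
```

Emit:
jog_arm([
  {"fingers": 1, "xyz": [0.2, 0.1, 3], "angular": [0, 0, 0]},
  {"fingers": 1, "xyz": [0.2, 0.1, 6], "angular": [0, 0, 0]},
  {"fingers": 1, "xyz": [0.2, 0.1, 8], "angular": [0, 0, 0]},
  {"fingers": 1, "xyz": [0.2, 0.1, 10], "angular": [0, 0, 0]},
  {"fingers": 1, "xyz": [0.2, 0.1, 12], "angular": [0, 0, 0]},
  {"fingers": 1, "xyz": [0.2, 0.1, 13.5], "angular": [0, 0, 0]},
  {"fingers": 1, "xyz": [0.2, 0.1, 14.7], "angular": [0, 0, 0]},
  {"fingers": 1, "xyz": [0.2, 0.1, 15.5], "angular": [0, 0, 0]},
  {"fingers": 1, "xyz": [0.2, 0.1, 15.5], "angular": [0, 0, 0]},
])

```text
clock: 7.25
position: [0.5139, 0.317, 0.1529]
ee_rot: [-1.846, -2.54, 0.005]
force: [-0.5, -0.2, -0.7]
width: 0.122
```

Emit:
jog_arm([
  {"fingers": 1, "xyz": [0, 0, 0.3], "angular": [0, 0, 0]},
  {"fingers": 1, "xyz": [0, 0, 0.6], "angular": [0, 0, 0]},
  {"fingers": 1, "xyz": [0, 0, 0.6], "angular": [0, 0, 0]},
  {"fingers": 0, "xyz": [0, 0, 0.6], "angular": [0, 0, 0]},
  {"fingers": 0, "xyz": [0, 0, 0.6], "angular": [0, 0, 0]},
  {"fingers": 0, "xyz": [0, 0, 0.6], "angular": [0, 0, 0]},
  {"fingers": 0, "xyz": [0, 0, 0.6], "angular": [0, 0, 0]},
  {"fingers": 0, "xyz": [0, 0, 0.6], "angular": [0, 0, 0]},
  {"fingers": 0, "xyz": [0, 0, 0.6], "angular": [0, 0, 0]},
])

```text
clock: 8.38
position: [0.514, 0.3171, 0.1472]
ee_rot: [-1.846, -2.541, 0.004]
force: [-0.7, 0.6, 0.7]
width: 0.503
```

Run:
```python
from h import *
p,Rm,s=now()
# scrubber axes: lean direction from head/neck points
t=lambda u,v:ray("top",(169.5+(u+.5)/3,94.5+(v+.5)/3)); sd=lambda u,v:ray("side",(194.5+(u+.5)/3.75,139.5+(v+.5)/3.75))
for z,uv in((.17,(180,44)),(.147,(190,69)),(.124,(203,95)),(.098,(218,135))): print("top",z,atz(t(*uv),z))
for z,uv in((.17,(92,219)),(.124,(127,276)),(.098,(150,325))): print("side",z,atz(sd(*uv),z))
```

```text
t 8.38 p [0.514  0.3171 0.1472] z [-0.0025 -0.0013 -1.    ] y [ 0.9511  0.309  -0.0028] w 0.503213619717308 F [-0.7347  0.6495  0.6679] q [-0.2204  0.5774 -0.6228  1.6977  0.3882  0.9959 -0.6677]
top 0.17 [0.587  0.2074 0.17  ]
top 0.147 [0.5768 0.2045 0.147 ]
top 0.124 [0.565  0.1992 0.124 ]
top 0.098 [0.5424 0.1923 0.098 ]
side 0.17 [0.5834 0.2065 0.17  ]
side 0.124 [0.5662 0.2026 0.124 ]
side 0.098 [0.5434 0.2095 0.098 ]
```

Emit:
jog_arm([
  {"fingers": 0, "xyz": [0, 0, -3], "angular": [0, 0, 0]},
  {"fingers": 0, "xyz": [0, 0, -7], "angular": [0, 0, 0]},
  {"fingers": 0, "xyz": [0, 0, -12], "angular": [0, 0, 0]},
  {"fingers": 0, "xyz": [0, 0, -16], "angular": [0, 0, 0]},
  {"fingers": 0, "xyz": [0, 0, -16], "angular": [0, 0, 0]},
])

```text
clock: 9.0
position: [0.5153, 0.3188, 0.3108]
ee_rot: [1.846, 2.541, 0.005]
force: [0.9, 0.2, -0.2]
width: 0.503
```

```bash
cat >> h.py <<'E'
h=np.array([.94,.342,0]);G=np.array([.578,.2045,.150])
def tz(a): return h*np.cos(np.deg2rad(a))-np.array([0,0,np.sin(np.deg2rad(a))])
yt=np.array([.342,-.94,0])
E
python3 - <<'E'
from h import *
p,Rm,s=now()
T=frame(yt,tz(60));print(T)
rel(p,Rm,G-.14*tz(60),T); print(G-.14*tz(60))
E
```

```text
t 9.0 p [0.5153 0.3188 0.3108] z [ 0.0025  0.0023 -1.    ] y [0.9511 0.309  0.0031] w 0.502854716986503 F [ 0.8631  0.1972 -0.2086] q [-0.1873  0.4411 -0.6751  1.482   0.2798  1.3128 -0.572 ]
[[ 0.8138  0.3419  0.47  ]
 [ 0.2961 -0.9397  0.171 ]
 [ 0.5001  0.     -0.866 ]]
xyz cm [-13.06  -4.57   3.92] ang [-0.4    0.412  1.498]
[0.5122 0.1806 0.2712]
```

Emit:
jog_arm([
  {"fingers": -0.3, "xyz": [-1.3, -0.5, 0], "angular": [-0.04, 0.04, 0.15]},
  {"fingers": -0.3, "xyz": [-2.6, -0.9, 0], "angular": [-0.08, 0.08, 0.3]},
  {"fingers": -0.3, "xyz": [-4, -1.4, 0], "angular": [-0.12, 0.124, 0.45]},
  {"fingers": -0.3, "xyz": [-5.2, -1.8, 0], "angular": [-0.16, 0.165, 0.6]},
  {"fingers": -0.3, "xyz": [-6.5, -2.3, 0], "angular": [-0.2, 0.206, 0.75]},
  {"fingers": -0.3, "xyz": [-7.8, -2.7, 0.5], "angular": [-0.24, 0.247, 0.9]},
  {"fingers": -0.3, "xyz": [-9.1, -3.2, 1], "angular": [-0.28, 0.288, 1.05]},
  {"fingers": -0.3, "xyz": [-10.4, -3.6, 2], "angular": [-0.32, 0.33, 1.2]},
  {"fingers": -0.3, "xyz": [-11.8, -4.1, 3], "angular": [-0.36, 0.37, 1.35]},
  {"fingers": -0.3, "xyz": [-13.1, -4.6, 3.9], "angular": [-0.4, 0.412, 1.5]},
  {"fingers": -0.3, "xyz": [-13.1, -4.6, 3.9], "angular": [-0.4, 0.412, 1.5]},
  {"fingers": -0.3, "xyz": [-13.1, -4.6, 3.9], "angular": [-0.4, 0.412, 1.5]},
])

```text
clock: 10.5
position: [0.5112, 0.1792, 0.2686]
ee_rot: [-2.91, -0.518, -0.77]
force: [-0.4, -0.7, 0.7]
width: 0.655
```

Run:
```python
from h import *
p,Rm,s=now()
a=imaging.get_image("wrist")[:,:,::-1];b=imaging.get_image("side")[130:330,150:350,::-1]
cv2.imwrite("pics/w2.png",np.hstack([cv2.resize(a[:, 120:520],(400,400)),cv2.resize(b,(400,400),interpolation=cv2.INTER_CUBIC)]))
pr=imaging.camera_params("wrist");H=pr["hand_eye"]
up=np.array([.29*.94,.29*.342,.957])
for n,X in(("foot",G-.148*up),("G",G),("end",G+.023*up),("neck",G-.03*up),("cup",np.array([.55,.1945,.095]))):
    c=H[:3,:3].T@(Rm.T@(X-p)-H[:3,3]);print(n,c[:2]/c[2]*pr["fx"]+[pr["cx"]-120,pr["cy"]])
rel(p,Rm,G,frame(yt,tz(60)))
```

```text
t 10.5 p [0.5112 0.1792 0.2686] z [ 0.4649  0.1681 -0.8693] y [ 0.3443 -0.9389  0.0026] w 0.6551593583953479 F [-0.4254 -0.6784  0.7015] q [-0.0624  0.0636 -0.4298  2.1443  0.2253  0.4354 -1.8831]
foot [199.0304 256.7918]
G [198.7651 188.0865]
end [198.7014 171.5813]
neck [198.8362 206.4999]
cup [198.6356 234.6355]
xyz cm [ 0.35 -0.11 13.84] ang [0.001 0.007 0.004]
```

View pics/w2.png

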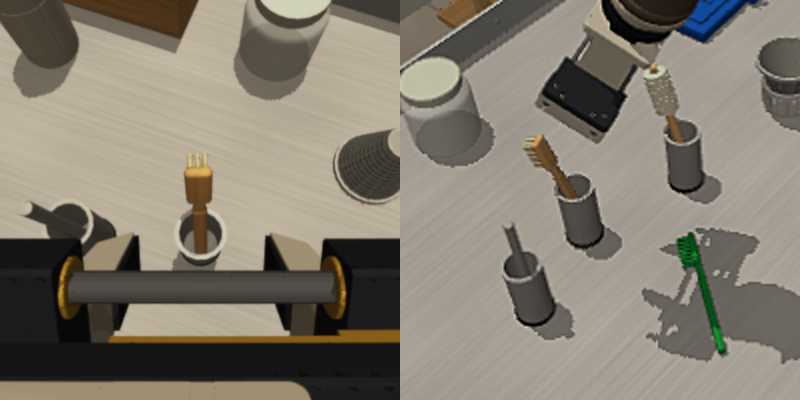

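The wrist view shows the scrubber head centre at (199,186), predicted (199,188), and the rod is standing in its tumbler. I'll go in for the grasp.

Emit:
jog_arm([
  {"fingers": -0.3, "xyz": [0.1, -0.1, 3], "angular": [0, 0, 0]},
  {"fingers": -0.3, "xyz": [0.2, -0.1, 6], "angular": [0, 0, 0]},
  {"fingers": -0.3, "xyz": [0.3, -0.1, 8.5], "angular": [0, 0, 0]},
  {"fingers": -0.3, "xyz": [0.3, -0.1, 11], "angular": [0, 0, 0]},
  {"fingers": -0.3, "xyz": [0.3, -0.1, 12.7], "angular": [0, 0, 0]},
  {"fingers": -0.3, "xyz": [0.3, -0.1, 13.8], "angular": [0, 0, 0]},
  {"fingers": -0.3, "xyz": [0.3, -0.1, 13.8], "angular": [0, 0, 0]},
  {"fingers": 1, "xyz": [0.3, -0.1, 13.8], "angular": [0, 0, 0]},
  {"fingers": 1, "xyz": [0.3, -0.1, 13.8], "angular": [0, 0, 0]},
  {"fingers": 1, "xyz": [0.3, -0.1, 13.8], "angular": [0, 0, 0]},
  {"fingers": 1, "xyz": [0.3, -0.1, 13.8], "angular": [0, 0, 0]},
  {"fingers": 1, "xyz": [0.3, -0.1, 13.8], "angular": [0, 0, 0]},
], grip_force=20)

```text
clock: 12.1
position: [0.5774, 0.2033, 0.1501]
ee_rot: [-2.911, -0.51, -0.771]
force: [0.3, -0.8, 1.0]
width: 0.239
```

Emit:
jog_arm([
  {"fingers": 1, "xyz": [0, 0, 0], "angular": [0, 0, 0]},
  {"fingers": 1, "xyz": [0, 0, 0], "angular": [0, 0, 0]},
])

```text
clock: 12.35
position: [0.5775, 0.2034, 0.15]
ee_rot: [-2.911, -0.51, -0.771]
force: [-0.4, -0.5, 0.7]
width: 0.238
```

Run:
```python
from h import *
p,Rm,s=now()
up=np.array([.28*.94,.28*.342,.96])
rel(p,Rm,p+.05*up,Rm);rel(p,Rm,p+.16*up,Rm)
a=imaging.get_image("wrist")[:,120:520,::-1];b=imaging.get_image("side")[130:330,150:350,::-1]
cv2.imwrite("pics/w3.png",np.hstack([a,cv2.resize(b,(400,400),interpolation=cv2.INTER_CUBIC)]))
```

```text
t 12.35 p [0.5775 0.2034 0.15  ] z [ 0.4658  0.1672 -0.8689] y [ 0.3399 -0.9405  0.0012] w 0.2382252123921688 F [-0.3572 -0.468   0.6989] q [-0.3402  0.333  -0.1456  2.1664  0.6942  0.1678 -2.3481]
xyz cm [ 3.59  0.   -3.48] ang [0. 0. 0.]
xyz cm [ 11.5    0.01 -11.13] ang [0. 0. 0.]
```

View pics/w3.png

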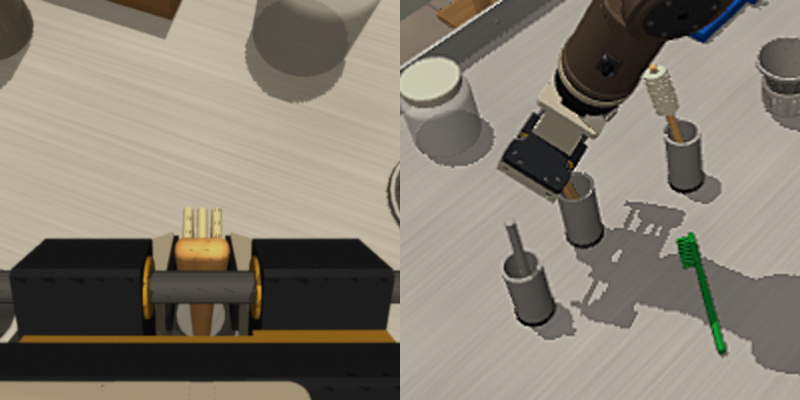

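Emit:
jog_arm([
  {"fingers": 1, "xyz": [1.2, 0, -1.15], "angular": [0, 0, 0]},
  {"fingers": 1, "xyz": [2.4, 0, -2.3], "angular": [0, 0, 0]},
  {"fingers": 1, "xyz": [3.6, 0, -3.5], "angular": [0, 0, 0]},
  {"fingers": 1, "xyz": [5.2, 0, -5], "angular": [0, 0, 0]},
  {"fingers": 1, "xyz": [7.2, 0, -7], "angular": [0, 0, 0]},
  {"fingers": 1, "xyz": [9.4, 0, -9.1], "angular": [0, 0, 0]},
  {"fingers": 1, "xyz": [11.5, 0, -11.1], "angular": [0, 0, 0]},
  {"fingers": 1, "xyz": [11.5, 0, -11.1], "angular": [0, 0, 0]},
], grip_force=25)

```text
clock: 13.45
position: [0.6209, 0.2195, 0.3057]
ee_rot: [-2.909, -0.509, -0.776]
force: [0.8, -0.1, -0.7]
width: 0.237
```

Run:
```python
from h import *
p,Rm,s=now()
cv2.imwrite("pics/s4.png",cv2.resize(imaging.get_image("side")[50:250,150:400,::-1],(750,600),interpolation=cv2.INTER_CUBIC))
```

```text
t 13.45 p [0.6209 0.2195 0.3057] z [ 0.4687  0.1685 -0.8671] y [ 0.3396 -0.9406  0.0008] w 0.2365226320326129 F [ 0.7701 -0.0678 -0.7442] q [-0.0297  0.235  -0.5021  1.855   0.339   0.5839 -1.9512]
```

View pics/s4.png

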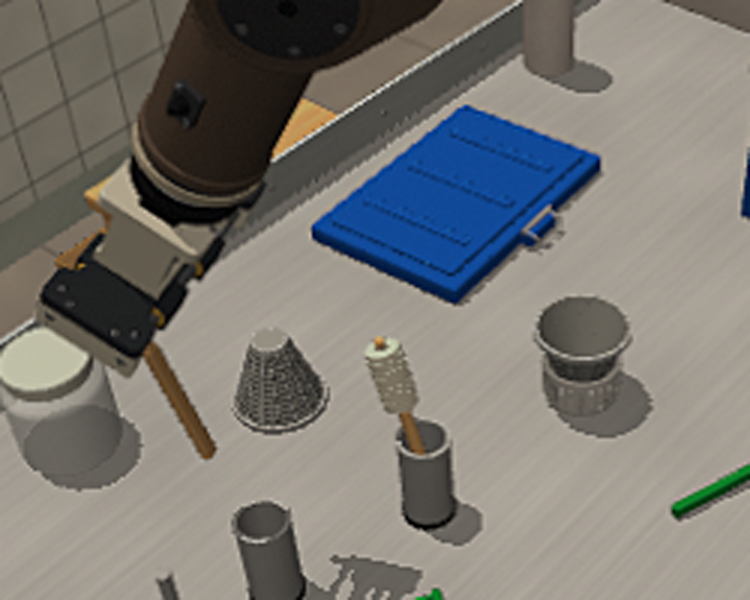

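Run:
```python
from h import *
p,Rm,s=now()
# foot from side ray, intersected with the plane through the tool x-z
o,d=ray("side",(149.5+208/3,49.5+455/3));y=Rm[:,1]
X=o+d*((p-o)@y)/(d@y);v=Rm.T@(X-p);print("foot",X,"tool",v,np.linalg.norm(v))
hd=(p-X)/np.linalg.norm(p-X);print("phi(tool z vs -handle)",np.rad2deg(np.arccos(-hd@Rm[:,2])), "lean",np.rad2deg(np.arccos(hd[2])))
def F(a,yaw):
    global h
    c,sn=np.cos(yaw),np.sin(yaw);hh=np.array([c,sn,0]);a=np.deg2rad(a)
    return frame([sn,-c,0],hh*np.cos(a)-np.array([0,0,np.sin(a)]))
TA=F(120,np.deg2rad(20));rel(p,Rm,[.56,.20,.35],TA)
TB=F(120,np.deg2rad(-18));rel(np.array([.56,.20,.35]),TA,[.486,-.155,.23],TB)
c=lambda u,v:ray("side",(149.5+u/3,49.5+v/3)); print("cone",atz(c(583,332),.086))
```

```text
t 13.5 p [0.6199 0.2189 0.3037] z [ 0.4664  0.1674 -0.8686] y [ 0.3396 -0.9406  0.0011] w 0.23937601315107684 F [-0.0667 -0.1019 -1.0949] q [-0.0302  0.2358 -0.5014  1.8579  0.3395  0.5834 -1.9519]
foot [0.5875 0.207  0.1567] tool [-0.1028 -0.      0.1106] 0.1509606175023027
phi(tool z vs -handle) 42.910256220029936 lean 13.206213400316278
xyz cm [-3.16 -0.25 -7.13] ang [ 0.001 -1.042 -0.003]
xyz cm [-10.54  30.83  19.94] ang [0.332 0.    0.574]
cone [ 0.4828 -0.1538  0.086 ]
```

Emit:
jog_arm([
  {"fingers": 1, "xyz": [-0.4, 0, -1], "angular": [0, -0.14, 0]},
  {"fingers": 1, "xyz": [-0.8, 0, -2], "angular": [0, -0.28, 0]},
  {"fingers": 1, "xyz": [-1.2, 0, -3], "angular": [0, -0.42, 0]},
  {"fingers": 1, "xyz": [-1.6, -0.1, -4], "angular": [0, -0.56, 0]},
  {"fingers": 1, "xyz": [-2, -0.1, -5], "angular": [0, -0.7, 0]},
  {"fingers": 1, "xyz": [-2.4, -0.2, -6], "angular": [0, -0.84, 0]},
  {"fingers": 1, "xyz": [-2.8, -0.2, -6.6], "angular": [0, -0.98, 0]},
  {"fingers": 1, "xyz": [-3.2, -0.2, -7.1], "angular": [0, -1.12, 0]},
  {"fingers": 1, "xyz": [-3.2, -0.2, -7.1], "angular": [0, -1.12, 0]},
  {"fingers": 1, "xyz": [-3.2, -0.2, -7.1], "angular": [0, -1.12, 0]},
])

```text
clock: 14.75
position: [0.5519, 0.1967, 0.3377]
ee_rot: [2.865, 0.499, -0.875]
force: [-0.0, 0.0, -1.6]
width: 0.237
```

Run:
```python
from h import *
p,Rm,s=now()
def F(a,yaw):
    c,sn=np.cos(yaw),np.sin(yaw);hh=np.array([c,sn,0]);a=np.deg2rad(a)
    return frame([sn,-c,0],hh*np.cos(a)-np.array([0,0,np.sin(a)]))
rel(p,Rm,[.485,-.154,.23],F(125,np.deg2rad(-18)))
rel(p,Rm,[.54,.02,.33],F(125,np.deg2rad(1)))
```

```text
t 14.75 p [0.5519 0.1967 0.3377] z [-0.5248 -0.1929 -0.8291] y [ 0.3393 -0.9407  0.004 ] w 0.23727110188551417 F [-0.0497  0.0491 -1.5768] q [-0.4978  0.7015  0.1806  1.0409 -0.1103  2.0016 -1.5649]
xyz cm [-8.99 30.68 19.21] ang [ 0.377 -0.018  0.542]
xyz cm [-5.43 16.21  4.68] ang [ 0.189 -0.018  0.269]
```

Emit:
jog_arm([
  {"fingers": 1, "xyz": [-0.9, 2, 1.2], "angular": [0.03, 0.1, 0.04]},
  {"fingers": 1, "xyz": [-2, 5, 3], "angular": [0.07, 0.12, 0.1]},
  {"fingers": 1, "xyz": [-3.2, 9, 5], "angular": [0.11, 0.12, 0.16]},
  {"fingers": 1, "xyz": [-4.2, 13, 7], "angular": [0.16, 0.12, 0.23]},
  {"fingers": 1, "xyz": [-5.2, 17, 9.5], "angular": [0.21, 0.1, 0.3]},
  {"fingers": 1, "xyz": [-6.2, 21, 12], "angular": [0.26, 0.08, 0.37]},
  {"fingers": 1, "xyz": [-7.2, 24.5, 14.5], "angular": [0.3, 0.06, 0.43]},
  {"fingers": 1, "xyz": [-8, 28, 17], "angular": [0.34, 0.03, 0.49]},
  {"fingers": 1, "xyz": [-9, 30.7, 19], "angular": [0.377, 0, 0.54]},
  {"fingers": 1, "xyz": [-9, 30.7, 19.2], "angular": [0.377, 0, 0.54]},
  {"fingers": 1, "xyz": [-9, 30.7, 19.2], "angular": [0.377, 0, 0.54]},
  {"fingers": 1, "xyz": [-9, 30.7, 19.2], "angular": [0.377, 0, 0.54]},
])

```text
clock: 16.25
position: [0.4865, -0.1524, 0.2305]
ee_rot: [-2.877, 0.443, 0.875]
force: [0.7, 0.5, -0.3]
width: 0.236
```

Run:
```python
from h import *
p,Rm,s=now()
a=imaging.get_image("side")[20:270,190:460,::-1];b=imaging.get_image("top")[60:310,250:520,::-1]
cv2.imwrite("pics/f1.png",np.hstack([cv2.resize(x,(400,370),interpolation=cv2.INTER_CUBIC) for x in(a,b)]))
```

```text
t 16.25 p [ 0.4865 -0.1524  0.2305] z [-0.5288  0.1796 -0.8295] y [-0.3043 -0.9525 -0.0123] w 0.23638950603671377 F [ 0.7207  0.5196 -0.2974] q [ 0.0174  0.6436  0.3658  1.4536 -0.1872  1.6794 -1.4576]
```

View pics/f1.png

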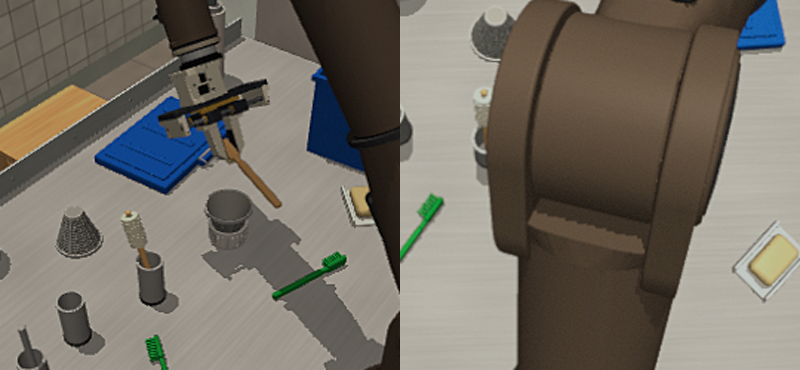

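Run:
```python
from h import *
p,Rm,s=now()
o,d=ray("side",(189.5+279/1.4815,19.5+206/1.48));y=Rm[:,1]
X=o+d*((p-o)@y)/(d@y);hd=(p-X);L=np.linalg.norm(hd);hd/=L
xs=-np.cross(hd,y);print("foot",X,L,"phi",np.rad2deg(np.arccos(-hd@Rm[:,2])),"handle elev",np.rad2deg(np.arcsin(hd[2])),"bristle dir",xs)
```

```text
t 16.35 p [ 0.4866 -0.1527  0.2308] z [-0.5283  0.1795 -0.8298] y [-0.3045 -0.9524 -0.0122] w 0.23859989630107192 F [-0.3303 -0.0503 -0.6917] q [ 0.0175  0.6433  0.3661  1.4533 -0.1871  1.6794 -1.4575]
foot [ 0.3489 -0.1082  0.1989] 0.14815007124380838 phi 43.68183115816201 handle elev 12.406722158653569 bristle dir [-0.2083  0.0541  0.9766]
```

Emit:
jog_arm([
  {"fingers": 1, "xyz": [0, 0, 0], "angular": [0, -0.06, 0]},
  {"fingers": 1, "xyz": [0, 0, 0], "angular": [0, -0.12, 0]},
  {"fingers": 1, "xyz": [0, 0, 0], "angular": [0, -0.12, 0]},
  {"fingers": 1, "xyz": [0, 0, 0], "angular": [0, -0.12, 0]},
  {"fingers": 1, "xyz": [0, 0, 0], "angular": [0, -0.12, 0]},
  {"fingers": 1, "xyz": [0, 0, 0], "angular": [0, -0.12, 0]},
])

```text
clock: 17.1
position: [0.4862, -0.1537, 0.231]
ee_rot: [-2.805, 0.434, 1.039]
force: [0.1, -0.1, 0.7]
width: 0.234
```

Run:
```python
from h import *
p,Rm,s=now();print(s["dq"])
cv2.imwrite("pics/f2.png",cv2.resize(imaging.get_image("side")[60:310,180:440,::-1],(624,600),interpolation=cv2.INTER_CUBIC))
```

```text
t 17.1 p [ 0.4862 -0.1537  0.231 ] z [-0.6186  0.2086 -0.7575] y [-0.3064 -0.9518 -0.0118] w 0.23441581955456986 F [ 0.1146 -0.1014  0.6585] q [ 0.0375  0.7202  0.362   1.3756 -0.1896  1.8011 -1.4486]
[ 0.0026  0.0034 -0.001   0.0004  0.0001  0.0034 -0.0014]
```

View pics/f2.png

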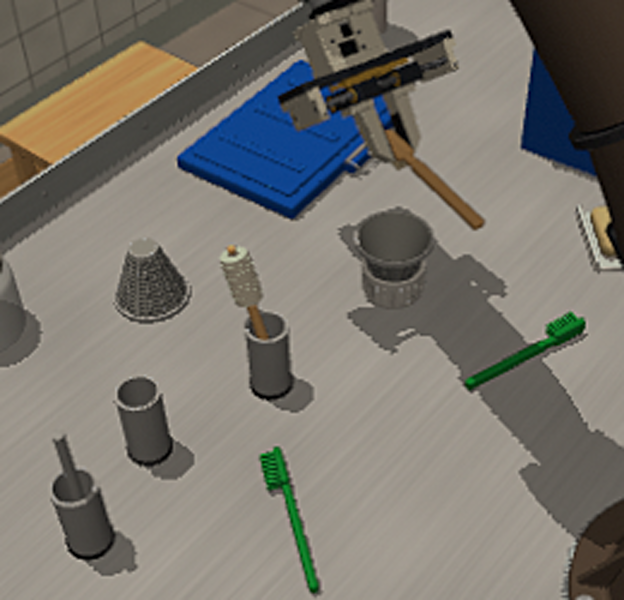

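The final view shows:
- **Rod:** standing in the tumbler at (62,470).
- **Filter:** upright in the ramekin at (395,250).
- **Bystanders:** bottle brush and spare filter untouched.
- **Scrubber:** held near-level over the filter.

I'm handing the job in.

```bash
python3 -c "
from cell import job
print(job.sign_off())"
```

```text
the job is handed in; nothing more can be done
None
```

I moved the rod from the cone filter to the empty tumbler and let it go. I then drew the beech scrubber out by its head. I handed the job in at about 17 s, with the scrubber held still over the filter's mouth, bristles down.

**Last checks:**
- **Scrubber:** its head is about 0.23 m up and within about 5 mm sideways of the mouth centre. The bristles are an estimated 5–6° from straight down: I measured 12° off, then corrected by 7° without measuring again.
- **Grip:** the opening of about 22 mm matches the head width, and the joints were practically still.
- **Rest of the scene:** in the last side view the rod stands in its tumbler and the filter is upright in the ramekin. The bottle brush and spare filter show no visible change.

**Checks that disagreed or came close:**
- **Camera heights:** triangulating from the two fixed cameras put known heights 5–9 mm too low, so I used the given heights instead.
- **Joint 6:** it read 2.0016 for a moment while I turned the scrubber, against a limit of 2.0. This may be sensor noise at the limit. I backed off on the next move, and it finished at 1.80.

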